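Start the clamp nut on its stud

ROBOT

A 6-joint arm with a two-finger parallel gripper is mounted at the origin on the work surface. World frame = base frame: x ahead of the robot, y to its left, z up, the work surface at z = 0. Lengths are in mm, angles in rad, forces in N, time in s.
With the tool pointing down it reaches from about 375 to 750 mm from the base axis. Payload 9 kg.
Tool frame: the origin (TCP) lies between the finger pads; the fingertips stand 19 mm ahead of it and the grasp point (between the pads) is the TCP; z points along the fingers, x is the direction in which the jaws open and shut, and the axes are right-handed (so a half turn about z gives the same grasp; the last joint's range is limited). The gripper opens to 85 mm and grips with 20 to 120 N. Pads are 22 mm wide; open, the fingers measure 114 mm over their backs; the gripper's body (76 mm by 85 mm) begins 54 mm behind the grasp point. The pads swing forward as they close: fully open they stand 13 mm farther back than shut.
Start: joints at [0.972, 0.104, 0.097, 1.564, 0, 1.353], TCP at [223.004, 557.049, 250.331] pointing down, gripper open.
Joint ranges: [-2.99, 2.99], [-0.84, 1.86], [-1.1, 1.16], [-1.84, 2.11], [-1.51, 1.56], [-3.14, 3.14]. Speed limits (rad/s): [2.22, 2.22, 2.57, 3.14, 3.14, 3.14].

INTERFACE

Orientations are given as a rotation vector (axis times angle).
In Python, from bench import bot, viewer gives the robot as it stands. The module is installed in compiled form; this text tells all that it offers.
- The arm moves only by the tool apply_moves, never from a script. Its arguments are lists of equal length, an entry for each row: "hand": the gripper command: -1 is shut, 1 is fully open, values between are in proportion; "offset": the shift along the tool's x, y, z in m, a list of three; "rot": the turn, a rotation vector about the tool's x, y, z in degrees, a list of three. A call has exactly 10 rows; each row shifts and turns the commanded pose from where the row before left it, along the tool's axes as they then stand; what a row does not reach is not made up. A row lasts 1/12 s, in which the tool goes at most 41.7 mm and 7.16 degrees, less where a joint would pass 70% of its speed; a pose out of reach is approached as far as the arm can. A call is refused whole if a number of a shift passes 0.0417 or a number of a turn 7.16, either way. A call with a gripper value outside its range is refused whole. The fingers move at their own pace and stop on an object; "grip_force" is the grip in N (left out, the last holds). Time passes only in rows, so rows that do not move let the fingers close, or fill a call up. It gives the time, the measured TCP pose, the force and the opening at its end, in the units of the state.
- bot.observe(): the state, without advancing time (a new reading comes with each control period).
- viewer.read_camera(name): name is "scene" or "side" or "wrist"; returns a dict with "color" (400x640x3 uint8, blue, green, red), "mtx" (3x3 intrinsics, pixels), "pose" (4x4, takes a point from camera to world coordinates); the wrist camera has in their place "T_tool_cam" (4x4, takes a point from camera to tool coordinates, whose origin is the TCP and whose axes are the tool frame's). Camera axes: x right, y down, z forward; pixel columns grow to the right and rows downward; lengths in mm; the calibration is good to about 2 mm. A picture is of the moment at which its call begins: read the wrist's pose just before it. There is no depth.
- bot.close_job(): hands the job in, once; it reports no verdict.
The state is a dict: "time": time; "q": joint angles; "dq": joint speeds; "effort": joint torques, N m; "position": TCP position; "tool_rot": TCP orientation; "contact_force": force on the tool from outside, world axes, zero at the start; "torque": the same for the moment, N m; "width": opening from 0.0 (shut) to 1.0 (fully open).
Only numpy, scipy, OpenCV 4.12 (cv2) and the standard library are available. Lean on these libraries where they do the work, as an engineer would, in place of code of your own. Each camera call takes 0.05 s, during which the arm holds its last target.

TASK

Take the loose steel hex nut, set it over the upright stud of the clamping fixture and start it on the thread: back it off gently anticlockwise until you feel it drop in, then turn it clockwise about a quarter turn so that the thread has caught, and let go. Do not force the thread, and leave the spacer, the pot and the wrench where they are.

Things in the scene. Friction and masses are not known exactly. Their poses are not given: they have to be found in the camera images.
- nut_center (a point): Centre of the loose plain steel hex nut: 46 mm across flats, 53 across corners, 36 high, 0.17 to 0.34 kg. On its axis, 18 mm above the underside. z: bore axis, up; x square out of one flat (flats every 60 degrees). It goes on the way up it lies. Fingers loosely around two flats (2 to 4 mm wider than 46) turn it while it stays free to rise and fall by its weight.
- nut: The nut; origin on its axis at the underside, same axes as nut_center. Bore 24.6 mm at the top (upper 6 mm, which runs on the stud's pilot), 36 mm below, with three round thread pins (3.6 mm thick) 120 degrees apart that stand in to a circle of 24 mm, 3 to 7 mm above the underside. Friction on the thread holds the nut where it is left.
- stud_end (a point): On the axis of the fixed upright stud (z up), level with the top ends of its thread, 115 mm above the bench. Thread: right-hand, 33 mm outside, three ridges (lead 30 mm per turn) that begin 120 degrees apart, at an angle that differs every time and that this orientation does not show. Each ridge has a stop tooth on top, 88 degrees clockwise of its blunt beginning.
- stud_top (a point): Top of the stud, 40 mm above stud_end: the end of a smooth pilot 22 mm in diameter whose last 10 mm taper to 13 mm. The nut passes over it freely and comes to rest with its pins on the ridges, nut_center then 8 to 15.5 mm above stud_end (on the teeth 11 to 13; by chance already dropped in). Turned clockwise from there it jams on the teeth.
- thread_mid (a point): On the stud's axis 15 mm below stud_end. Turned anticlockwise (from above, at most 130 degrees) nut_center climbs to 14 to 15.5 mm over stud_end, then drops 7 to 9 mm, to 5.5 to 7.5, if free to fall or lightly pressed; a lesser drop, to 8.5 to 11, is only off the teeth. It can hang in the fingers: slacken them. More than 13 degrees past the drop it jams. From the drop, clockwise, it sinks 7.5 mm per quarter turn.
- fixture: Fixed clamping fixture with the stud: steel base 210 x 110 x 20 mm, long side along its x; a strap 190 x 45 mm along x, top 58 mm above the bench, and a 4 mm washer lie under the nut's place. Origin: centre of the base's underside, straight below stud_end. Up to 60 N between nut and stud does no harm; more spoils the thread.
- spacer_mid (a point): Bystander: aluminium ring 48 mm in diameter, 30 mm high, round outside, plain 28 mm hole; the point is its centre.
- pot_mid (a point): Bystander: closed grey pot 60 mm in diameter, 70 mm high; the point is half-way up.
- wrench_grip (a point): Bystander: steel wrench 190 mm long lying on the bench; the point is on its handle.
There are look-alikes about, which are no part of the job. What is shaped like the nut but brown, green or red is not meant.

How it is judged:
By the outcome, as a careful person would: the job done as asked, in the order asked, and still so for the second after the job is handed in, with the robot touching nothing.
It also fails if it takes over 64 s, if anything falls off the work surface, if the arm or the gripper's body presses on something with over 40 N, if the wrist force passes 120 N, or if a joint passes its speed limit or range.

## Working session

There is one attempt and no reset: what is moved stays moved. The work goes in short steps, Python scripts to look and compute and a tool call to move; the robot and the scene stay as the last step left them, time stands still between calls to the robot, and variables do not carry over. Pictures are saved under pics/ and viewed, and the job is handed in when it is done.

Besides the shell and the picture viewer there is one more tool, called as name(argument=value, ...) on one line, values as JSON. apply_moves: Moves the arm, as the interface text tells. Its arguments: {"type":"object","properties":{"hand":{"type":"array","items":{"type":"number"}},"offset":{"type":"array","items":{"type":"array","items":{"type":"number"}}},"rot":{"type":"array","items":{"type":"array","items":{"type":"number"}}},"grip_force":{"type":"number"}},"required":["hand","offset","rot"]}

```bash
mkdir -p pics; python3 - <<'E'
from bench import bot, viewer
import cv2
print(bot.observe())
for n in ("scene","side","wrist"):
    d=viewer.read_camera(n); cv2.imwrite(f"pics/{n}0.png",d["color"])
    print(n,d["mtx"].round(1).tolist()); print((d.get("pose") if "pose" in d else d["T_tool_cam"]).round(3).tolist())
E
```

```text
{'time': 0.0, 'q': array([9.72292672e-01, 1.04712517e-01, 9.64647334e-02, 1.56390132e+00,
       1.04446901e-06, 1.35306877e+00]), 'dq': array([ 6.35113825e-04, -5.10212674e-04, -4.77017572e-05,  1.20267367e-03,
        1.82210215e-03,  5.21143166e-04]), 'effort': array([-1.55968151e-03, -5.56932235e+01,  5.03647256e+01,  1.71619485e-02,
       -4.00136287e-04,  2.81895416e-05]), 'position': array([222.81159272, 556.76050962, 249.51207559]), 'tool_rot': array([ 2.60127501e+00,  1.76063736e+00, -1.97578504e-03]), 'contact_force': array([ 0.05713868, -0.20934581, -0.49567156]), 'torque': array([-0.00426841, -0.00295726,  0.03797759]), 'width': 0.9959809847986463}
scene [[434.2, 0.0, 318.2], [0.0, 434.2, 198.9], [0.0, 0.0, 1.0]]
[[0.911, 0.344, -0.228, 742.234], [0.413, -0.768, 0.489, -519.131], [-0.007, -0.54, -0.842, 962.376], [0.0, 0.0, 0.0, 1.0]]
side [[469.2, 0.0, 317.7], [0.0, 469.2, 192.9], [0.0, 0.0, 1.0]]
[[-0.999, -0.015, 0.034, 503.368], [-0.035, 0.695, -0.718, 687.994], [-0.013, -0.719, -0.695, 807.106], [0.0, 0.0, 0.0, 1.0]]
wrist [[282.1, 0.0, 316.9], [0.0, 282.1, 198.6], [0.0, 0.0, 1.0]]
[[1.0, 0.0, -0.001, 0.246], [0.0, 0.961, 0.277, -69.624], [0.001, -0.277, 0.961, -123.805], [0.0, 0.0, 0.0, 1.0]]
```

View pics/scene0.png

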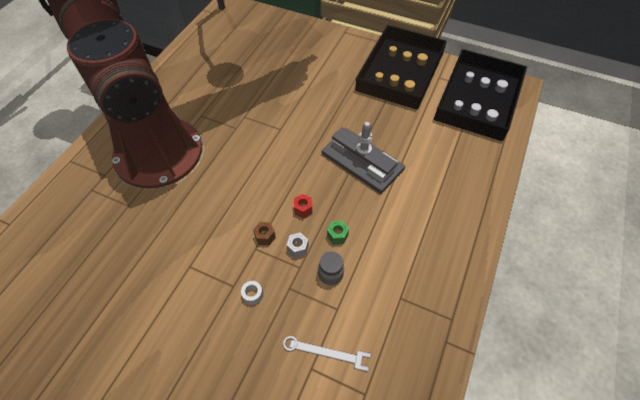

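View pics/side0.png

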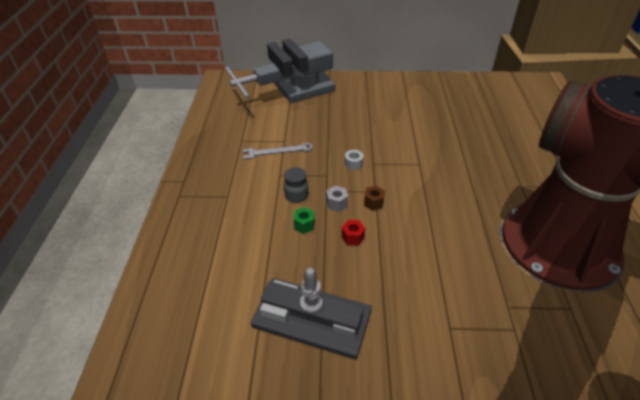

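View pics/wrist0.png

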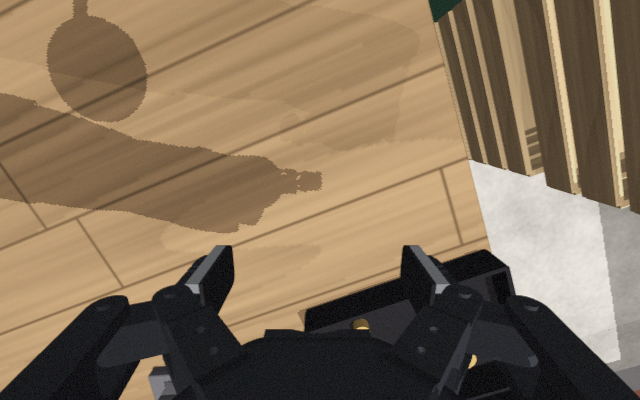

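Candidates in the scene view: bright steel hex nut (297,244), red nut (303,205), green nut (338,232), brown nut (264,233), round ring spacer (251,292). I choose the hexagonal steel one at (297,244), which is (337,198) in the side view, and check it in a close crop.

```bash
cat > h.py <<'E'
import numpy as np, cv2
from bench import bot, viewer
from scipy.spatial.transform import Rotation as R
def ray(d,uv,P=None):
    P=d["pose"] if P is None else P
    v=np.linalg.inv(d["mtx"])@[uv[0],uv[1],1]; return P[:3,3],P[:3,:3]@v
def atz(d,uv,z,P=None):
    o,v=ray(d,uv,P); return o+v*(z-o[2])/v[2]
def tri(rs):
    A=np.zeros((3,3));b=np.zeros(3)
    for o,v in rs:
        v=v/np.linalg.norm(v);M=np.eye(3)-np.outer(v,v);A+=M;b+=M@o
    return np.linalg.solve(A,b)
def proj(d,p,P=None):
    P=d["pose"] if P is None else P
    c=np.linalg.inv(P)@np.r_[p,1]; q=d["mtx"]@c[:3]; return q[:2]/q[2]
def wristpose(d):
    s=bot.observe(); T=np.eye(4);T[:3,:3]=R.from_rotvec(s["tool_rot"]).as_matrix();T[:3,3]=s["position"]
    return T@d["T_tool_cam"]
E
python3 - <<'E'
from h import *
a=viewer.read_camera("scene");b=viewer.read_camera("side")
c1=cv2.resize(a["color"][215:275,260:360],None,fx=7,fy=7,interpolation=cv2.INTER_CUBIC)[:, :400*1]
def crop(im,u,v,w,h,f): return cv2.resize(im[v-h:v+h,u-w:u+w],None,fx=f,fy=f,interpolation=cv2.INTER_CUBIC)
top=np.hstack([crop(a["color"],297,244,25,18,8),crop(b["color"],337,198,25,18,8)])
bot_=np.hstack([crop(a["color"],365,145,25,18,8),crop(b["color"],311,290,25,18,8)])
cv2.imwrite("pics/c1.png",np.vstack([top,bot_]))
print(atz(a,(297,240),36),atz(b,(337,193),36))
print("studtop",tri([ray(a,(367,124)),ray(b,(310,270))]))
print("brown",atz(a,(264,229),36),"red",atz(a,(303,201),36),"green",atz(a,(338,228),36),"pot",atz(a,(331,258),70))
E
```

```text
[ 493.68969264 -107.59804517   36.        ] [ 495.88069139 -109.61859047   36.        ]
studtop [542.58431288 202.49346319 153.06048158]
brown [ 407.47599439 -113.4952443    36.        ] red [459.34440134  -2.02509104  36.        ] green [570.33905131 -37.41548502  36.        ] pot [ 592.23229186 -132.17413724   70.        ]
```

View pics/c1.png

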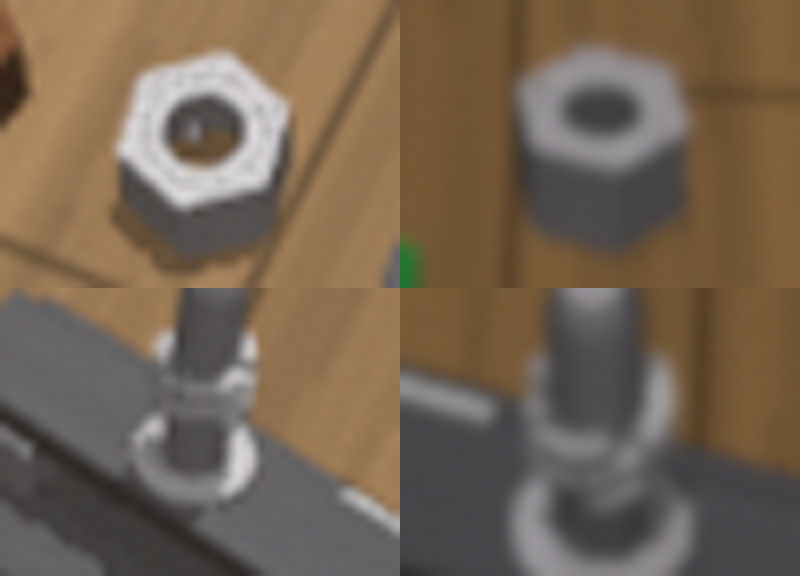

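```bash
python3 - <<'E'
from h import *
a=viewer.read_camera("scene");b=viewer.read_camera("side")
def fit(d,V):
    p=np.array([atz(d,v,36)[:2] for v in V]);c=p.mean(0);q=p-c
    an=np.degrees(np.arctan2(q[:,1],q[:,0]));r=np.hypot(*q.T)
    ph=np.angle(np.exp(1j*np.radians(an)*6).mean(),deg=True)/6
    print(c,r.round(1),"vertex ang mod60",ph%60,"normal",(ph+30)%60)
# resize maps centre: (x+.5)/8-.5
fit(a,[(272+(x+.5)/8-.5,226+(y+.5)/8-.5) for x,y in [(138,72),(225,52),(290,105),(268,188),(185,208),(120,150)]])
fit(b,[(312+(x+.5)/8-.5,180+(y+.5)/8-.5) for x,y in [(118,88),(195,45),(272,70),(287,125),(215,172),(125,145)]])
E
```

```text
[ 495.81725952 -111.4332959 ] [28.  26.4 26.6 27.5 26.5 25.8] vertex ang mod60 41.242129236342976 normal 11.24212923634298
[ 496.31572982 -109.83425048] [26.1 26.8 26.4 26.  27.3 27.8] vertex ang mod60 39.11954367871021 normal 9.119543678710208
```

apply_moves(hand=[1, 1, 1, 1, 1, 1, 1, 1, 1, 1], offset=[[-0.0259, 0.0251, 0], [-0.0259, 0.0251, 0], [-0.0259, 0.0251, 0], [-0.0259, 0.0251, 0], [-0.0259, 0.0251, 0], [-0.0259, 0.0251, 0], [-0.0259, 0.0251, 0], [-0.0259, 0.0251, 0], [-0.0259, 0.0251, 0], [-0.0259, 0.0251, 0]], rot=[[0, 0, 0], [0, 0, 0], [0, 0, 0], [0, 0, 0], [0, 0, 0], [0, 0, 0], [0, 0, 0], [0, 0, 0], [0, 0, 0], [0, 0, 0]], grip_force=40)

```text
time: 1.18
position: [360.0, 221.7, 250.5]
tool_rot: [2.601, 1.761, 0.001]
contact_force: [1.3, 0.5, 0.7]
width: 1.0
```

apply_moves(hand=[1, 1, 1, 1, 1, 1, 1, 1, 1, 1], offset=[[-0.0259, 0.0251, 0.006], [-0.0259, 0.0251, 0.006], [-0.0259, 0.0251, 0.006], [-0.0259, 0.0251, 0.006], [-0.0259, 0.0251, 0.006], [-0.0259, 0.0251, 0.006], [-0.0259, 0.0251, 0.006], [-0.0259, 0.0251, 0.006], [-0.0259, 0.0251, 0.006], [-0.0259, 0.0251, 0.006]], rot=[[0, 0, 0], [0, 0, 0], [0, 0, 0], [0, 0, 0], [0, 0, 0], [0, 0, 0], [0, 0, 0], [0, 0, 0], [0, 0, 0], [0, 0, -2.3]])

```text
time: 2.02
position: [496.9, -112.4, 190.1]
tool_rot: [2.566, 1.811, 0.001]
contact_force: [1.1, 0.7, 0.5]
width: 1.002
```

```bash
python3 - <<'E'
from h import *
s=bot.observe();print(s["time"],s["position"],s["q"],R.from_rotvec(s["tool_rot"]).as_matrix().round(4))
d=viewer.read_camera("wrist");cv2.imwrite("pics/w1.png",d["color"])
P=wristpose(d);print(proj(d,[496,-110.6,36],P))
E
```

```text
2.0167 [ 496.91156458 -112.38030045  190.10234655] [-4.79725193e-01 -1.78042285e-01 -2.87610514e-01  1.46069201e+00
  1.66258617e-04 -1.38159193e-01] [[ 3.350e-01  9.422e-01  6.000e-04]
 [ 9.422e-01 -3.350e-01 -1.000e-04]
 [ 1.000e-04  6.000e-04 -1.000e+00]]
[322.74488241 184.88779492]
```

View pics/w1.png

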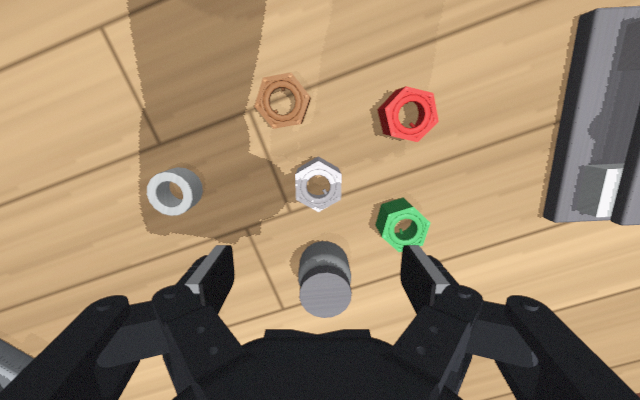

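```bash
cat >> h.py <<'E'
def wrist():
    s=bot.observe(); T=np.eye(4);T[:3,:3]=R.from_rotvec(s["tool_rot"]).as_matrix();T[:3,3]=s["position"]
    d=viewer.read_camera("wrist"); return d,T@d["T_tool_cam"],s
E
python3 - <<'E'
from h import *
d,P,s=wrist();print(s["time"],s["position"],s["tool_rot"]);cv2.imwrite("pics/w2.png",cv2.resize(d["color"][140:230,270:370],None,fx=6,fy=6,interpolation=cv2.INTER_CUBIC))
print(proj(d,[496,-110.6,36],P))
E
```

```text
2.0667 [ 498.25105405 -117.29691844  188.12141211] [ 2.56360875e+00  1.81303605e+00 -1.68558001e-03]
[322.74625177 184.88780645]
```

View pics/w2.png

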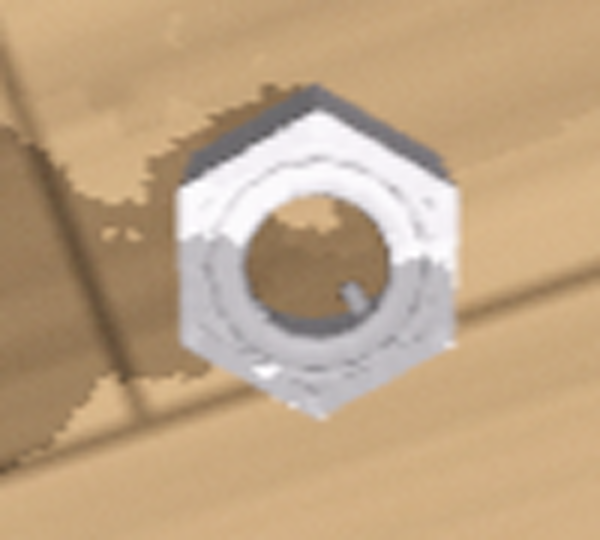

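apply_moves(hand=[0.7, 0.7, 0.7, 0.7, 0.7, 0.7, 0.7, 0.7, 0.7, 0.7], offset=[[0, 0, 0.02], [0, 0, 0.02], [0, 0, 0.02], [0, 0, 0.02], [0, 0, 0.02], [0, 0, 0], [0, 0, 0], [0, 0, 0], [0, 0, 0], [0, 0, 0]], rot=[[0, 0, 0], [0, 0, 0], [0, 0, 0], [0, 0, 0], [0, 0, 0], [0, 0, 0], [0, 0, 0], [0, 0, 0], [0, 0, 0], [0, 0, 0]])

```text
time: 2.95
position: [497.4, -110.7, 91.8]
tool_rot: [2.564, 1.812, 0.002]
contact_force: [0.2, 0.8, 0.8]
width: 0.845
```

```bash
python3 - <<'E'
from h import *
d,P,s=wrist();print(s["time"],s["position"],R.from_rotvec(s["tool_rot"]).as_matrix().round(3).tolist(),s["width"]);cv2.imwrite("pics/w3.png",d["color"])
print(proj(d,[496,-110.6,36],P))
E
```

```text
2.95 [ 497.36004796 -110.73976571   91.82739912] [[0.334, 0.943, 0.002], [0.943, -0.334, -0.001], [-0.0, 0.002, -1.0]] 0.8450232843832661
[316.36101775 221.85004901]
```

View pics/w3.png

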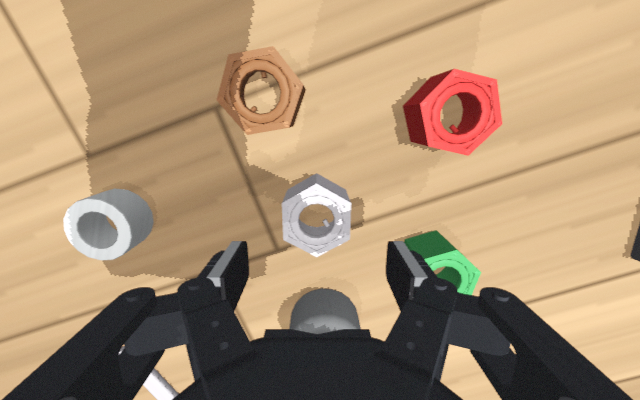

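apply_moves(hand=[0.5, 0.5, 0.5, 0.5, 0.5, 0.5, 0.5, 0.5, 0.5, 0.5], offset=[[-0.0004, -0.0013, 0], [0, 0, 0.01], [0, 0, 0.012], [0, 0, 0.012], [0, 0, 0.012], [0, 0, 0.01], [0, 0, 0.008], [0, 0, 0.003], [0, 0, 0], [0, 0, 0]], rot=[[0, 0, 0], [0, 0, 0], [0, 0, 0], [0, 0, 0], [0, 0, 0], [0, 0, 0], [0, 0, 0], [0, 0, 0], [0, 0, 0], [0, 0, 0]])

```text
time: 3.83
position: [495.3, -110.4, 23.4]
tool_rot: [2.566, 1.813, 0.0]
contact_force: [0.3, -0.2, 0.7]
width: 0.748
```

apply_moves(hand=[0.3, 0.2, 0.1, 0, 0, 0, 0, 0, 0, 0], offset=[[0, 0, 0], [0, 0, 0], [0, 0, 0], [0, 0, 0], [0, 0, 0], [0, 0, 0], [0, 0, 0], [0, 0, 0], [0, 0, 0], [0, 0, 0]], rot=[[0, 0, 0], [0, 0, 0], [0, 0, 0], [0, 0, 0], [0, 0, 0], [0, 0, 0], [0, 0, 0], [0, 0, 0], [0, 0, 0], [0, 0, 0]])

```text
time: 4.67
position: [495.6, -110.6, 24.0]
tool_rot: [2.565, 1.812, 0.001]
contact_force: [-0.4, -0.6, 4.7]
width: 0.532
```

```bash
python3 - <<'E'
from h import *
d,P,s=wrist();print(s["time"],s["position"],s["contact_force"],s["width"]);cv2.imwrite("pics/w4.png",d["color"])
E
```

```text
4.6667 [ 495.63558066 -110.63758575   24.00814028] [-0.39585292 -0.55040328  4.71779706] 0.531508206360887
```

View pics/w4.png

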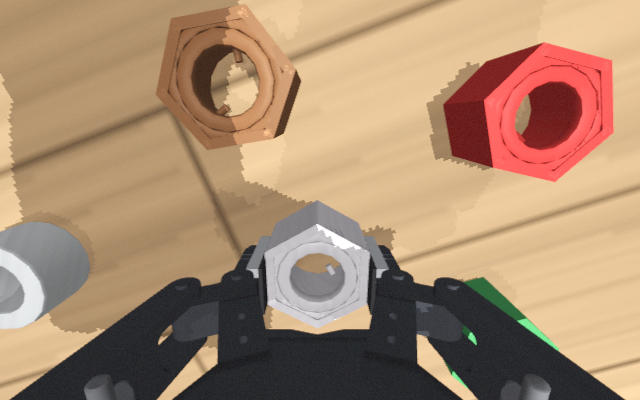

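```bash
python3 - <<'E'
from h import *
a=cv2.imread("pics/scene0.png");b=cv2.imread("pics/side0.png")
A=cv2.resize(a[115:165,345:390],None,fx=8,fy=8,interpolation=cv2.INTER_CUBIC);B=cv2.resize(b[262:312,288:333],None,fx=8,fy=8,interpolation=cv2.INTER_CUBIC)
cv2.imwrite("pics/s1.png",np.hstack([A,B]))
a=viewer.read_camera("scene");b=viewer.read_camera("side")
for z in (155,145,115): print(z,proj(a,[542.6,202.5,z]),proj(b,[542.6,202.5,z]))
E
```

```text
155 [366.93210643 123.43186167] [309.75260703 269.35523809]
145 [366.58038842 126.17293384] [309.89691237 272.86338777]
115 [365.55719063 134.14710317] [310.31534716 283.03578914]
```

View pics/s1.png

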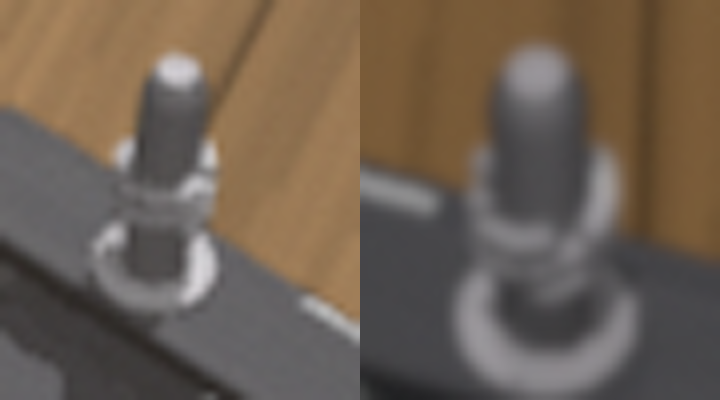

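apply_moves(hand=[0, 0, 0, 0, 0, 0, 0, 0, 0, 0], offset=[[0, 0, -0.01], [0, 0, -0.02], [0, 0, -0.03], [0, 0, -0.03], [0, 0, -0.03], [0, 0, -0.03], [0, 0, -0.03], [0, 0, -0.02], [0, 0, -0.01], [0, 0, 0]], rot=[[0, 0, 0], [0, 0, 0], [0, 0, 0], [0, 0, 0], [0, 0, 0], [0, 0, 0], [0, 0, 0], [0, 0, 0], [0, 0, 0], [0, 0, 0]])

```text
time: 5.65
position: [495.9, -110.7, 235.6]
tool_rot: [2.563, 1.811, 0.003]
contact_force: [0.2, -0.8, -1.7]
width: 0.528
```

apply_moves(hand=[0, 0, 0, 0, 0, 0, 0, 0, 0, 0], offset=[[0.015, 0.001, 0], [0.028, 0.001, 0], [0.036, 0.001, 0], [0.038, 0.001, 0], [0.038, 0.001, 0], [0.038, 0.001, 0], [0.038, 0.001, 0], [0.036, 0.001, 0], [0.028, 0.001, 0], [0.016, 0, 0]], rot=[[0, 0, 0], [0, 0, 0], [0, 0, 0], [0, 0, 0], [0, 0, 0], [0, 0, 0], [0, 0, 0], [0, 0, 0], [0, 0, 0], [0, 0, 0]])

```text
time: 6.48
position: [607.1, 182.8, 230.4]
tool_rot: [-2.562, -1.814, 0.004]
contact_force: [-0.1, -0.2, -2.7]
width: 0.533
```

```bash
python3 - <<'E'
from h import *
viewer.read_camera("wrist");viewer.read_camera("wrist");viewer.read_camera("wrist")
d,P,s=wrist();print(s["time"],s["position"],s["dq"].round(3),s["tool_rot"],s["width"]);cv2.imwrite("pics/w5.png",d["color"])
for z in (155,145,115): print(proj(d,[542.6,202.5,z],P))
E
```

```text
6.6333 [606.6791251  180.81786819 230.70574597] [-0.035 -0.029 -0.018  0.005 -0.008 -0.012] [-2.562503   -1.81424252  0.00485991] 0.5313310440327617
[315.77348383 120.73006026]
[315.85875248 120.61679086]
[316.07195777 120.33357261]
```

View pics/w5.png

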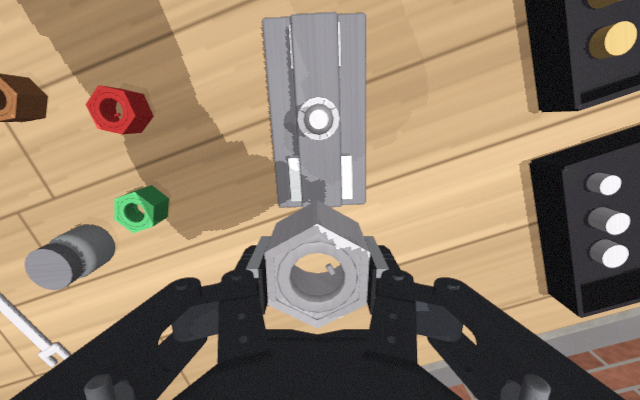

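```bash
python3 - <<'E'
from h import *
d,P,s=wrist();print(s["time"],s["position"])
im=d["color"]
c=cv2.resize(im[90:150,285:350],None,fx=9,fy=9,interpolation=cv2.INTER_CUBIC);cv2.imwrite("pics/s2.png",c)
g=cv2.cvtColor(im,cv2.COLOR_BGR2GRAY)[100:140,300:340];m=(g>235).astype(np.uint8)
n,l,st,ce=cv2.connectedComponentsWithStats(m)
print([(st[i,4],ce[i]+[300,100]) for i in range(1,n) if st[i,4]>20])
for i in range(1,n):
    if st[i,4]>20: print(atz(d,ce[i]+[300,100],155,P))
print(proj(d,[542.6,202.5,155],P))
E
```

```text
6.6833 [606.70930512 179.86562254 231.21517169]
[(np.int32(65), array([313.09230769, 101.92307692])), (np.int32(34), array([329.29411765, 102.70588235])), (np.int32(257), array([319.39688716, 118.26459144]))]
[530.61118649 203.98135117 155.        ]
[534.71549452 214.08873876 155.        ]
[541.99459523 204.47910025 155.        ]
[316.95870874 120.13583301]
```

View pics/s2.png

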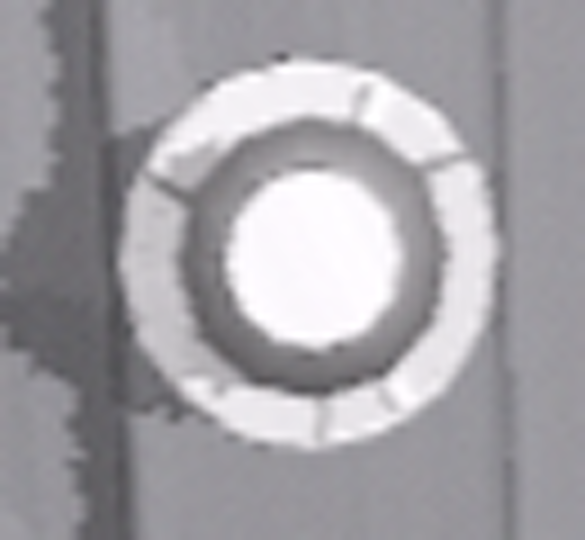

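```bash
python3 - <<'E'
from h import *
d,P,s=wrist()
T=np.linalg.inv(d["T_tool_cam"])
im=d["color"].copy()
def pt(p):
    c=T@np.r_[p,1];q=d["mtx"]@c[:3];return q[:2]/q[2]
f=8;u0,v0=260,210
c=cv2.resize(im[v0:v0+70*1+45,u0:u0+115],None,fx=5,fy=5,interpolation=cv2.INTER_CUBIC)
cv2.imwrite("pics/n1.png",c)
to=lambda q:tuple(int(x) for x in ((q-[u0,v0]+.5)*5-.5))
c2=c.copy()
for k in range(0,360,5):
    for r,z,col in((12.3,-12,(0,0,255)),(12,19,(0,255,0)),(12.3,-6,(255,0,0))):
        cv2.circle(c2,to(pt([r*np.cos(np.radians(k)),-r*np.sin(np.radians(k)),z])),2,col,-1)
for k in range(0,360,30):
    q=to(pt([12*np.cos(np.radians(k)),-12*np.sin(np.radians(k)),19]));cv2.putText(c2,str(k),q,0,.5,(0,255,255),1)
cv2.imwrite("pics/n2.png",c2)
print(s["time"])
E
```

```text
6.7333
```

View pics/n1.png

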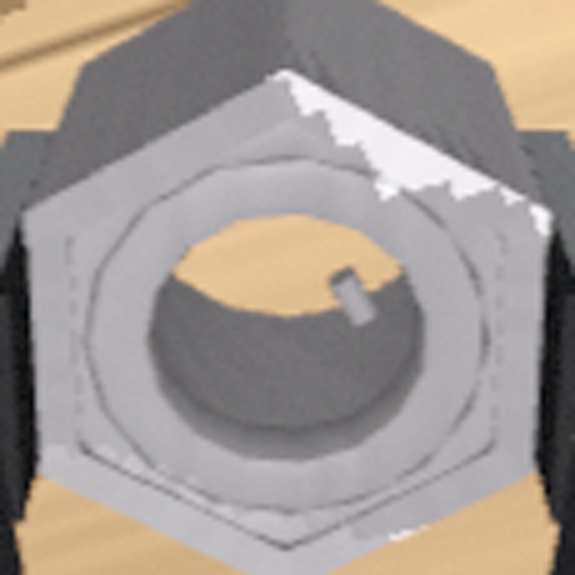

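View pics/n2.png

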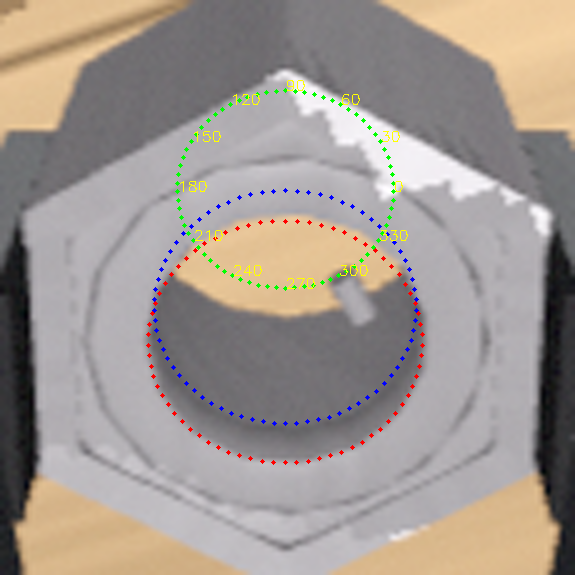

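```bash
python3 - <<'E'
from h import *
for i in range(3):
    d,P,s=wrist();im=d["color"]
    g=cv2.cvtColor(im,cv2.COLOR_BGR2GRAY)[100:140,300:340];m=(g>235).astype(np.uint8)
    n,l,st,ce=cv2.connectedComponentsWithStats(m);i=1+np.argmax(st[1:,4])
    print(s["time"],s["position"],s["tool_rot"],st[i,4],ce[i]+[300,100],atz(d,ce[i]+[300,100],155,P))
# nut frame vs: world disc in tool frame
T=P@np.linalg.inv(d["T_tool_cam"])
print(np.linalg.inv(T)@np.r_[atz(d,ce[i]+[300,100],155,P),1])
E
```

```text
6.7833 [606.99088666 178.96202507 232.23428184] [-2.56584787e+00 -1.81148683e+00  2.42120019e-03] 256 [320.24609375 117.2109375 ] [541.96352578 204.4694036  155.        ]
6.8333 [607.16212208 178.80180723 232.68451872] [-2.56647834e+00 -1.81115865e+00  1.48407082e-03] 257 [320.307393   116.79377432] [541.95295323 204.47661407 155.        ]
6.8833 [607.31466618 178.77941018 232.97748873] [-2.56677457e+00 -1.81107696e+00  7.16828666e-04] 257 [320.14396887 116.56420233] [541.96913665 204.42105524 155.        ]
[  2.27082843 -70.12686046  78.00697225   1.        ]
```

apply_moves(hand=[0, 0, 0, 0, 0, 0, 0, 0, 0, 0], offset=[[0, 0, 0], [0, 0, 0], [0, 0, 0], [0, 0, 0], [0, 0, 0], [0, 0, 0], [0, 0, 0], [0, 0, 0], [0, 0, 0], [0, 0, 0]], rot=[[0, 0, -6], [0, 0, -7], [0, 0, -7], [0, 0, -7], [0, 0, -7], [0, 0, -7], [0, 0, -6], [0, 0, -3], [0, 0, 0], [0, 0, 0]])

```text
time: 7.77
position: [607.6, 179.3, 233.5]
tool_rot: [1.563, 2.725, 0.0]
contact_force: [0.1, -0.1, -2.0]
width: 0.531
```

```bash
python3 - <<'E'
from h import *
d,P,s=wrist();M=R.from_rotvec(s["tool_rot"]).as_matrix()
print(s["time"],s["position"],np.degrees(s["q"][5]),np.degrees(np.arctan2(M[1,0],M[0,0])),M[:,2])
print(M.T@(np.array([542.1,204.1,s["position"][2]])-s["position"]))
print(proj(d,[542,204.4,155],P));cv2.imwrite("pics/w6.png",d["color"])
E
```

```text
7.7667 [607.59960183 179.25816319 233.49221834] -25.69354893347393 120.32460134711772 [ 3.59241517e-04  8.50763940e-05 -9.99999932e-01]
[ 5.45135850e+01 -4.39952644e+01 -2.14167225e-02]
[394.37770811 155.02532749]
```

View pics/w6.png

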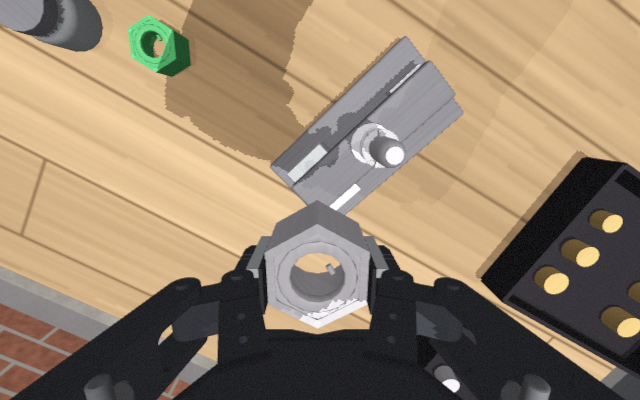

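apply_moves(hand=[0, 0, 0, 0, 0, 0, 0, 0, 0, 0], offset=[[0.005, -0.004, 0], [0.01, -0.008, 0], [0.012, -0.01, 0.005], [0.012, -0.01, 0.008], [0.01, -0.008, 0.008], [0.0055, -0.004, 0.008], [0, 0, 0.008], [0, 0, 0.005], [0, 0, 0], [0, 0, 0]], rot=[[0, 0, 0], [0, 0, 0], [0, 0, 0], [0, 0, 0], [0, 0, 0], [0, 0, 0], [0, 0, 0], [0, 0, 0], [0, 0, 0], [0, 0, 0]])

```text
time: 8.65
position: [542.2, 204.1, 191.2]
tool_rot: [-1.56, -2.727, 0.0]
contact_force: [0.6, -0.8, -2.1]
width: 0.532
```

```bash
python3 - <<'E'
from h import *
d,P,s=wrist();M=R.from_rotvec(s["tool_rot"]).as_matrix()
print(s["time"],s["position"],s["dq"].round(3),s["contact_force"])
print(M.T@(np.array([542.1,204.1,s["position"][2]])-s["position"]))
cv2.imwrite("pics/w7.png",d["color"][180:340,220:420].repeat(3,0).repeat(3,1))
E
```

```text
8.65 [542.21009701 204.13813518 191.15688848] [ 0.    -0.002  0.018  0.003  0.001 -0.   ] [ 0.58310244 -0.8054449  -2.09838693]
[ 2.29095815e-02 -1.14240067e-01  2.88147652e-05]
```

View pics/w7.png

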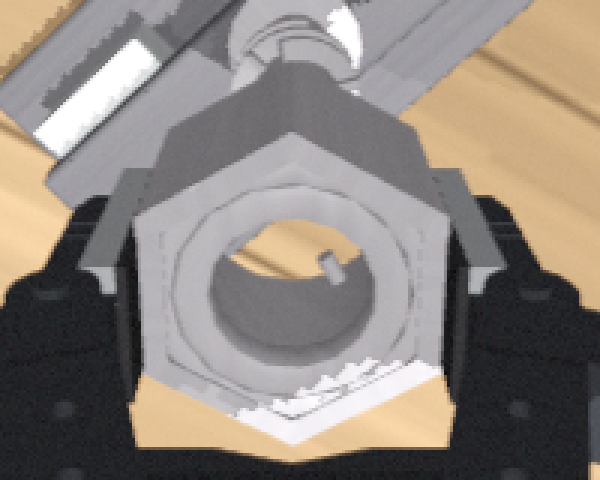

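apply_moves(hand=[0, 0, 0, 0, 0, 0, 0, 0, 0, 0], offset=[[0, 0, 0.005], [0, 0, 0.006], [0, 0, 0.006], [0, 0, 0.006], [0, 0, 0.006], [0, 0, 0.005], [0, 0, 0.003], [0, 0, 0], [0, 0, 0], [0, 0, 0]], rot=[[0, 0, 0], [0, 0, 0], [0, 0, 0], [0, 0, 0], [0, 0, 0], [0, 0, 0], [0, 0, 0], [0, 0, 0], [0, 0, 0], [0, 0, 0]])

```text
time: 9.53
position: [542.2, 204.4, 154.7]
tool_rot: [1.559, 2.727, 0.001]
contact_force: [0.3, 0.3, -2.4]
width: 0.528
```

```bash
python3 - <<'E'
from h import *
d,P,s=wrist();M=R.from_rotvec(s["tool_rot"]).as_matrix()
print(s["time"],s["position"],s["contact_force"])
cv2.imwrite("pics/w8.png",d["color"][180:340,220:420].repeat(3,0).repeat(3,1))
E
```

```text
9.5333 [542.16598809 204.42836489 154.65905927] [ 0.32002998  0.26927541 -2.35740957]
```

View pics/w8.png

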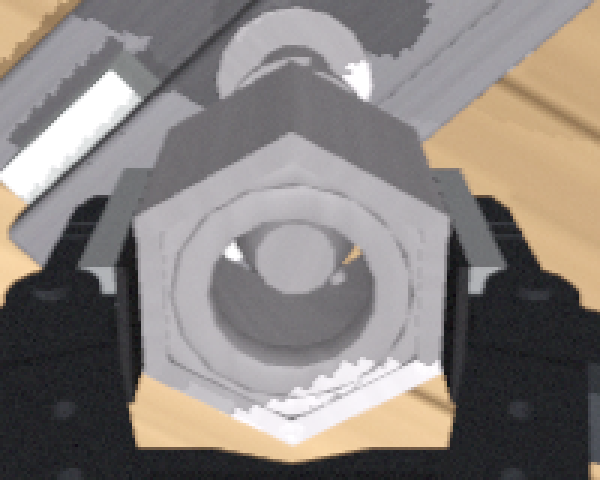

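apply_moves(hand=[0, 0, 0, 0, 0, 0, 0, 0, 0, 0], offset=[[0.0006, 0, 0], [0, 0, 0.002], [0, 0, 0.002], [0, 0, 0.002], [0, 0, 0.002], [0, 0, 0.002], [0, 0, 0.002], [0, 0, 0.002], [0, 0, 0], [0, 0, 0]], rot=[[0, 0, 0], [0, 0, 0], [0, 0, 0], [0, 0, 0], [0, 0, 0], [0, 0, 0], [0, 0, 0], [0, 0, 0], [0, 0, 0], [0, 0, 0]])

```text
time: 10.42
position: [541.6, 204.9, 140.2]
tool_rot: [-1.559, -2.727, 0.0]
contact_force: [-0.1, 0.2, -2.7]
width: 0.533
```

```bash
python3 - <<'E'
from h import *
d,P,s=wrist();M=R.from_rotvec(s["tool_rot"]).as_matrix()
print(s["time"],s["position"],s["contact_force"],s["torque"])
cv2.imwrite("pics/w9.png",d["color"][180:340,220:420].repeat(3,0).repeat(3,1))
E
```

```text
10.4167 [541.60445927 204.92666459 140.17295264] [-0.06475203  0.20891893 -2.74868668] [ 0.00647219 -0.02801251 -0.00010274]
```

View pics/w9.png

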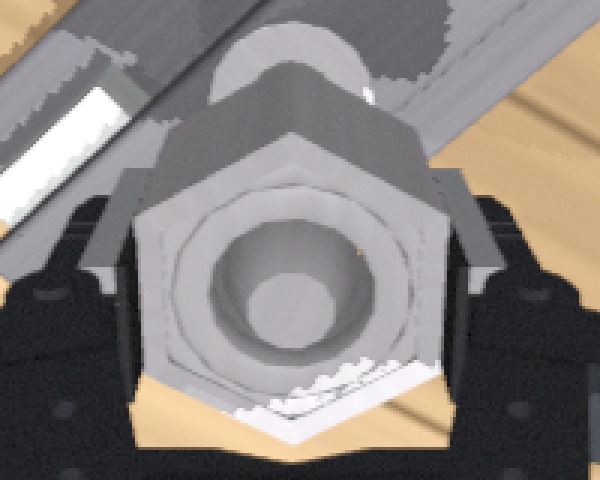

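apply_moves(hand=[0, 0, 0, 0, 0, 0, 0.15, 0.15, 0.15, 0.15], offset=[[0, 0, 0.001], [0, 0, 0.001], [0, 0, 0.001], [0, 0, 0.001], [0, 0, 0], [0, 0, 0], [0, 0, 0], [0, 0, 0], [0, 0, 0], [0, 0, 0]], rot=[[0, 0, 0], [0, 0, 0], [0, 0, 0], [0, 0, 0], [0, 0, 0], [0, 0, 0], [0, 0, 0], [0, 0, 0], [0, 0, 0], [0, 0, 0]])

```text
time: 11.3
position: [541.9, 205.0, 136.7]
tool_rot: [1.559, 2.727, 0.001]
contact_force: [-0.0, 1.2, 1.2]
width: 0.579
```

```bash
cat >> h.py <<'E'
def look(name):
    b=viewer.read_camera("side");a=viewer.read_camera("scene");d,P,s=wrist()
    M=R.from_rotvec(s["tool_rot"]).as_matrix()
    print(s["time"],s["position"].round(2),"yaw",np.degrees(np.arctan2(M[1,0],M[0,0])).round(2),"F",s["contact_force"].round(1),"w",s["width"].round(4),"q6",np.degrees(s["q"][5]).round(1))
    im=d["color"].copy()
    T=np.linalg.inv(d["T_tool_cam"])
    c=cv2.resize(im[190:340,230:405],None,fx=4,fy=4,interpolation=cv2.INTER_CUBIC)[:, :]
    e=cv2.resize(b["color"][262:307,285:340],None,fx=7,fy=7,interpolation=cv2.INTER_CUBIC)
    cv2.imwrite(f"pics/{name}.png",c)
    cv2.imwrite(f"pics/{name}s.png",np.hstack([e,cv2.resize(a["color"][115:160,340:395],None,fx=7,fy=7,interpolation=cv2.INTER_CUBIC)]))
E
python3 -c "
from h import *
look('t0')"
```

```text
Traceback (most recent call last):
  File "h.py", line 26, in look
    print(s["time"],s["position"].round(2),"yaw",np.degrees(np.arctan2(M[1,0],M[0,0])).round(2),"F",s["contact_force"].round(1),"w",s["width"].round(4),"q6",np.degrees(s["q"][5]).round(1))
                                                                                                                                    ^^^^^^^^^^^^^^^^
AttributeError: 'float' object has no attribute 'round'
```

```bash
sed -i 's/s\["width"\].round(4)/round(s["width"],4)/;s/"q6",np.degrees(s\["q"\]\[5\]).round(1)/"q6",np.degrees(s["q"][5])/' h.py
python3 -c "
from h import *
look('t0')"
```

```text
11.55 [541.74 204.94 136.39] yaw 120.48 F [0.2 0.6 0. ] w 0.5768 q6 -22.690748348844853
```

View pics/t0.png

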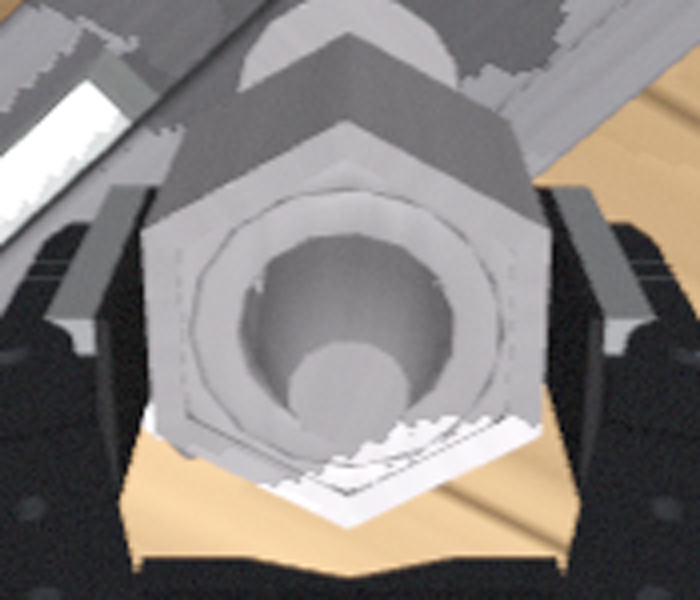

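View pics/t0s.png

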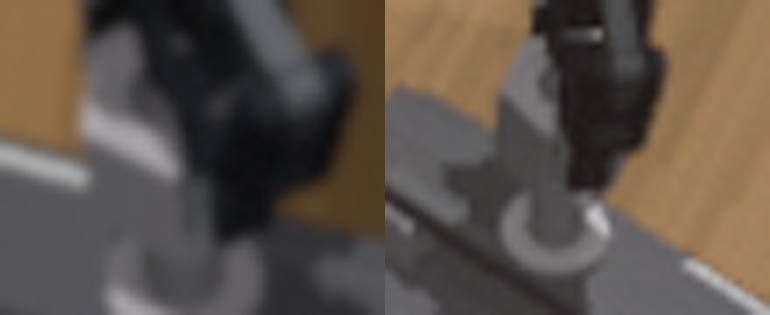

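```bash
cat >> h.py <<'E'
from scipy.optimize import least_squares
M0=None
def fitnut(V,tcpz,TC,mtx,f=4,o=(230,190)):
    V=np.array([((x+.5)/f-.5+o[0],(y+.5)/f-.5+o[1]) for x,y in V])
    Ti=np.linalg.inv(TC)
    A=np.array([90,30,-30,-90,-150,150])
    def res(p):
        th=np.radians(A+p[3]);r=46/np.sqrt(3)
        X=np.c_[p[0]+r*np.cos(th),p[1]-r*np.sin(th),np.full(6,p[2])]
        c=X@Ti[:3,:3].T+Ti[:3,3];q=c@mtx.T
        return (q[:,:2]/q[:,2:]-V).ravel()
    r=least_squares(res,[0,0,-12,0])
    zc=tcpz-r.x[2]-18
    print("xy",r.x[:2].round(2),"topz",r.x[2].round(2),"rot ccw",r.x[3].round(2),"rms",np.sqrt((r.fun**2).mean()).round(2),"nutcentre above stud_end",(zc-115).round(2))
TC=np.array([[1,0,-.001,.246],[0,.961,.277,-69.624],[.001,-.277,.961,-123.805],[0,0,0,1.]])
K=np.array([[282.1,0,316.9],[0,282.1,198.6],[0,0,1.]])
E
python3 - <<'E'
from h import *
print("cal:");fitnut([(290,132),(447,214),(443,375),(290,443),(140,375),(135,214)],140.17,TC,K,3,(220,180))
fitnut([(348,122),(550,232),(540,430),(348,526),(152,424),(142,232)],136.39,TC,K)
E
```

```text
cal:
xy [-0.01 -0.06] topz -12.07 rot ccw 0.04 rms 0.65 nutcentre above stud_end 19.24
xy [-0.17  0.32] topz -6.7 rot ccw -0.23 rms 0.7 nutcentre above stud_end 10.09
```

apply_moves(hand=[0.15, 0.15, 0.15, 0.15, 0.15, 0.15, 0.15, 0.15, 0.15, 0.15], offset=[[0, 0, 0.001], [0, 0, 0.002], [0, 0, 0.002], [0, 0, 0.001], [0, 0, 0], [0, 0, 0], [0, 0, 0], [0, 0, 0], [0, 0, 0], [0, 0, 0]], rot=[[0, 0, 0], [0, 0, 0], [0, 0, -4], [0, 0, -4], [0, 0, -4], [0, 0, -4], [0, 0, -4], [0, 0, -4], [0, 0, -4], [0, 0, 0]], grip_force=20)

```text
time: 12.43
position: [541.9, 205.1, 130.9]
tool_rot: [0.846, 3.025, 0.001]
contact_force: [-0.8, 0.9, 2.7]
width: 0.575
```

```bash
python3 -c "
from h import *
look('t1')"
```

```text
12.5333 [541.84 205.02 130.52] yaw 148.47 F [-0.5  0.8  0.8] w 0.5725 q6 -50.673632176651
```

View pics/t1.png

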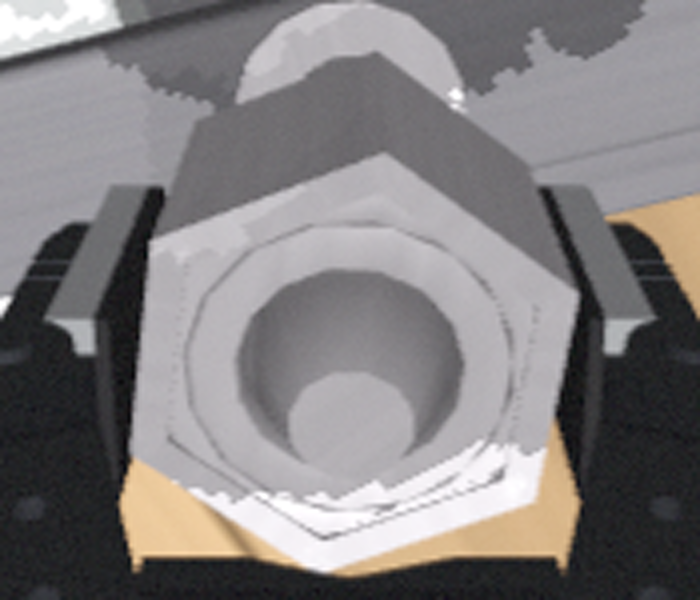

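```bash
python3 - <<'E'
from h import *
fitnut([(385,153),(579,291),(537,502),(325,572),(131,460),(150,240)],130.52,TC,K)
E
```

```text
xy [0.35 0.38] topz -15.41 rot ccw -7.18 rms 0.5 nutcentre above stud_end 12.93
```

apply_moves(hand=[0.15, 0.15, 0.15, 0.15, 0.15, 0.15, 0.15, 0.15, 0.15, 0.15], offset=[[0, 0, 0], [0, 0, 0], [0, 0, 0], [0, 0, 0], [0, 0, 0], [0, 0, 0], [0, 0, 0], [0, 0, 0], [0, 0, 0], [0, 0, 0]], rot=[[0, 0, -2], [0, 0, -2], [0, 0, -2], [0, 0, -2], [0, 0, -2], [0, 0, -2], [0, 0, -2], [0, 0, 0], [0, 0, 0], [0, 0, 0]])

```text
time: 13.42
position: [541.9, 205.1, 130.9]
tool_rot: [0.479, 3.104, 0.001]
contact_force: [-2.0, 0.2, 7.0]
width: 0.573
```

```bash
python3 -c "
from h import *
look('t2')"
```

```text
13.5167 [541.89 205.08 130.96] yaw 162.45 F [-2.   1.5  7.5] w 0.5735 q6 -64.64978763904791
```

View pics/t2.png

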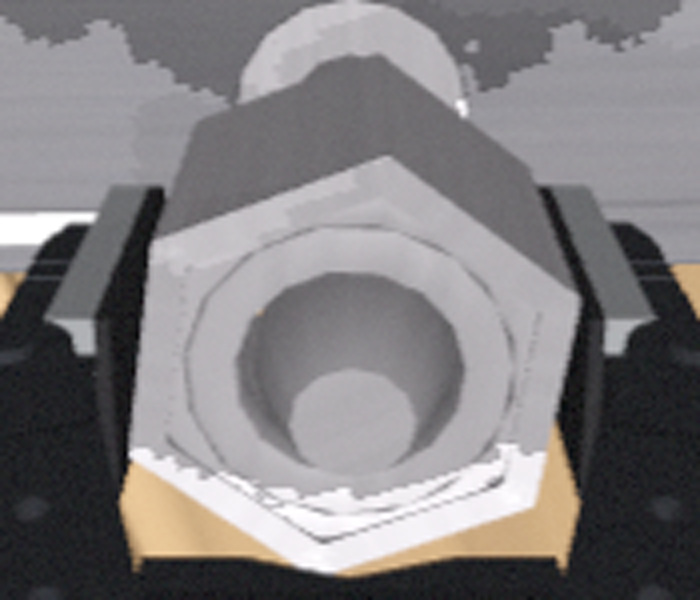

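apply_moves(hand=[0.25, 0.25, 0.15, 0.15, 0.15, 0.15, 0.15, 0.15, 0.15, 0.15], offset=[[0, 0, 0], [0, 0, 0], [0, 0, 0], [0, 0, 0], [0, 0, 0], [0, 0, 0], [0, 0, 0], [0, 0, 0], [0, 0, 0], [0, 0, 0]], rot=[[0, 0, 0], [0, 0, 0], [0, 0, 0], [0, 0, 0], [0, 0, 0], [0, 0, -2], [0, 0, -2], [0, 0, -2], [0, 0, 0], [0, 0, 0]])

```text
time: 14.4
position: [541.8, 204.9, 130.4]
tool_rot: [0.317, 3.125, 0.0]
contact_force: [0.7, -0.2, 2.5]
width: 0.576
```

```bash
python3 -c "
from h import *
look('t3')"
```

```text
14.5 [541.77 204.93 130.42] yaw 168.42 F [0.7 0.1 1.6] w 0.5749 q6 -70.63013190088387
```

View pics/t3.png

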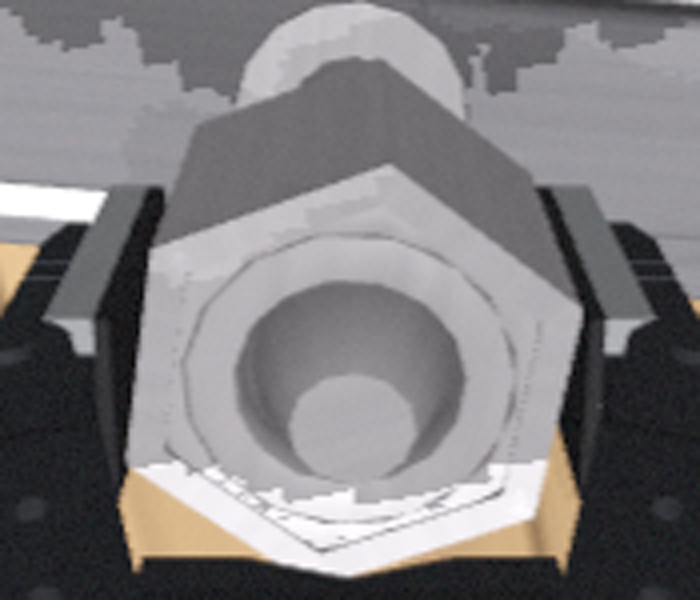

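```bash
python3 - <<'E'
from h import *
fitnut([(387,155),(580,296),(537,505),(323,572),(131,460),(152,242)],130.96,TC,K)
fitnut([(390,164),(581,306),(536,515),(325,584),(130,470),(152,250)],130.42,TC,K)
E
```

```text
xy [0.4  0.73] topz -15.25 rot ccw -7.63 rms 0.49 nutcentre above stud_end 13.21
xy [0.47 1.41] topz -16.08 rot ccw -7.8 rms 0.57 nutcentre above stud_end 13.5
```

apply_moves(hand=[0.15, 0.15, 0.15, 0.15, 0.15, 0.15, 0.22, 0.22, 0.15, 0.15], offset=[[0, 0, 0], [0, 0, 0], [0, 0, 0], [0, 0, 0], [0, 0, 0], [0, 0, 0], [0, 0, 0], [0, 0, 0], [0, 0, 0], [0, 0, 0]], rot=[[0, 0, -2], [0, 0, -2], [0, 0, -1], [0, 0, 0], [0, 0, 0], [0, 0, 0], [0, 0, 0], [0, 0, 0], [0, 0, 0], [0, 0, 0]])

```text
time: 15.38
position: [541.4, 204.9, 130.1]
tool_rot: [-0.179, -3.136, 0.0]
contact_force: [0.2, 0.8, 0.9]
width: 0.575
```

```bash
python3 -c "
from h import *
look('t4')"
```

```text
15.4833 [541.49 204.9  130.15] yaw 173.48 F [ 0.9 -0.3 -0.2] w 0.5706 q6 -75.6873012180789
```

View pics/t4.png

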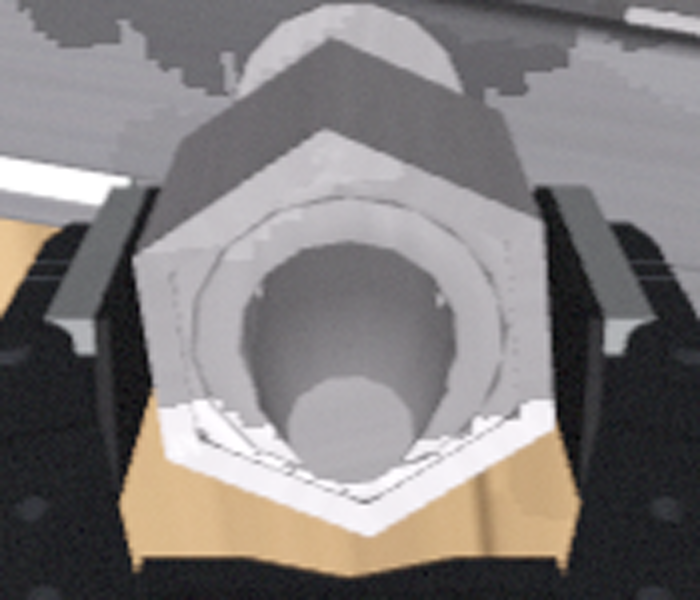

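It visibly dropped; the fit will give the amount.

```bash
python3 - <<'E'
from h import *
fitnut([(325,129),(543,217),(553,430),(370,536),(168,460),(135,255)],130.15,TC,K)
E
```

```text
xy [0.1  0.32] topz -8.92 rot ccw 5.52 rms 0.45 nutcentre above stud_end 6.07
```

apply_moves(hand=[0.15, 0.15, 0.15, 0.15, 0.15, 0.15, 0.15, 0.15, 0.15, 0.15], offset=[[0, 0, 0.001], [0, 0, 0.001], [0, 0, 0.001], [0, 0, 0.001], [0, 0, 0], [0, 0, 0], [0, 0, 0], [0, 0, 0], [0, 0, 0], [0, 0, 0]], rot=[[0, 0, 2], [0, 0, 3], [0, 0, 4], [0, 0, 4], [0, 0, 4], [0, 0, 4], [0, 0, 4], [0, 0, 3], [0, 0, 2], [0, 0, 0]])

```text
time: 16.37
position: [541.5, 204.9, 126.2]
tool_rot: [-0.987, -2.982, 0.0]
contact_force: [-0.5, 0.3, -0.3]
width: 0.577
```

```bash
python3 -c "
from h import *
look('t5')"
```

```text
16.4667 [541.61 204.92 126.25] yaw 143.56 F [0.4 0.2 0.4] w 0.5752 q6 -45.76653967552438
```

View pics/t5.png

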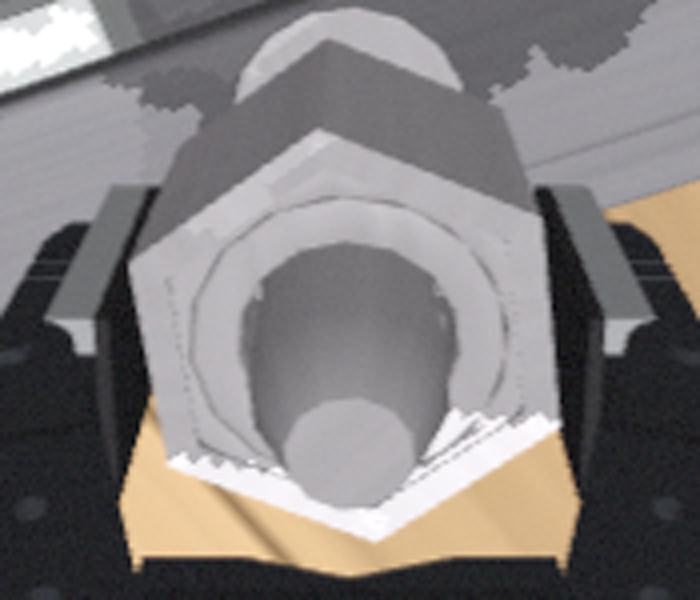

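```bash
python3 - <<'E'
from h import *
fitnut([(322,129),(540,212),(559,426),(375,541),(167,466),(130,262)],126.25,TC,K)
E
```

```text
xy [ 0.09 -0.35] topz -10.37 rot ccw 6.88 rms 0.49 nutcentre above stud_end 3.62
```

apply_moves(hand=[0.15, 0.15, 0.15, 0.15, 0.15, 0.15, 0.15, 0.15, 0.15, 0.15], offset=[[0, 0, 0], [0, 0, 0], [0, 0, 0], [0, 0, 0], [0, 0, 0], [0, 0, 0], [0, 0, 0], [0, 0, 0], [0, 0, 0], [0, 0, 0]], rot=[[0, 0, 2], [0, 0, 3], [0, 0, 4], [0, 0, 4], [0, 0, 4], [0, 0, 4], [0, 0, 4], [0, 0, 3], [0, 0, 2], [0, 0, 0]])

```text
time: 17.35
position: [541.6, 205.0, 126.2]
tool_rot: [-1.724, -2.626, -0.0]
contact_force: [-0.6, -0.3, 0.2]
width: 0.574
```

```bash
python3 -c "
from h import *
look('t6')"
```

```text
17.45 [541.68 204.96 126.3 ] yaw 113.59 F [-0.8  0.3 -1.2] w 0.5787 q6 -15.80110384652375
```

View pics/t6.png

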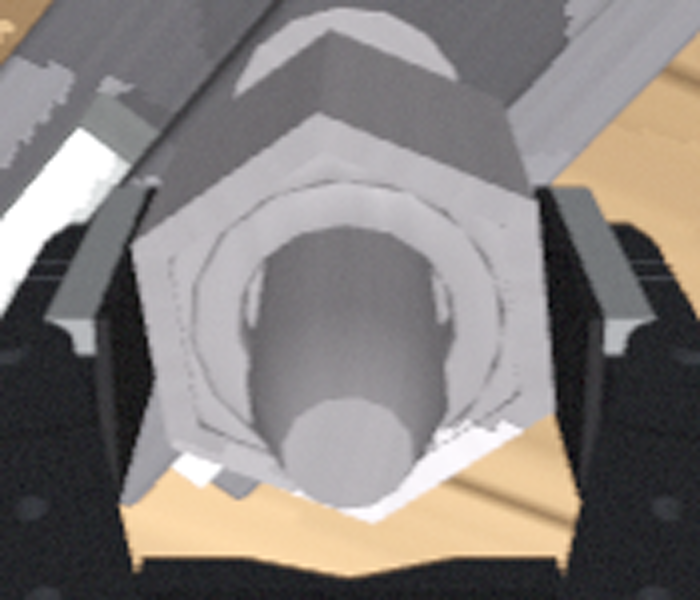

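apply_moves(hand=[0.15, 0.15, 0.15, 0.15, 0.15, 0.15, 0.15, 0.15, 0.15, 0.15], offset=[[0, 0, 0], [0, 0, 0], [0, 0, 0], [0, 0, 0], [0, 0, 0], [0, 0, 0], [0, 0, 0], [0, 0, 0], [0, 0, 0], [0, 0, 0]], rot=[[0, 0, 2], [0, 0, 4], [0, 0, 4], [0, 0, 4], [0, 0, 4], [0, 0, 4], [0, 0, 4], [0, 0, 4], [0, 0, 3], [0, 0, 0]])

```text
time: 18.33
position: [541.7, 204.9, 126.3]
tool_rot: [2.399, 2.028, 0.0]
contact_force: [0.0, 0.1, -0.5]
width: 0.569
```

```bash
python3 -c "
from h import *
look('t7')"
```

```text
18.4333 [541.73 204.94 126.4 ] yaw 80.64 F [ 0.4 -0.4  0.6] w 0.5752 q6 17.15414852656844
```

View pics/t7.png

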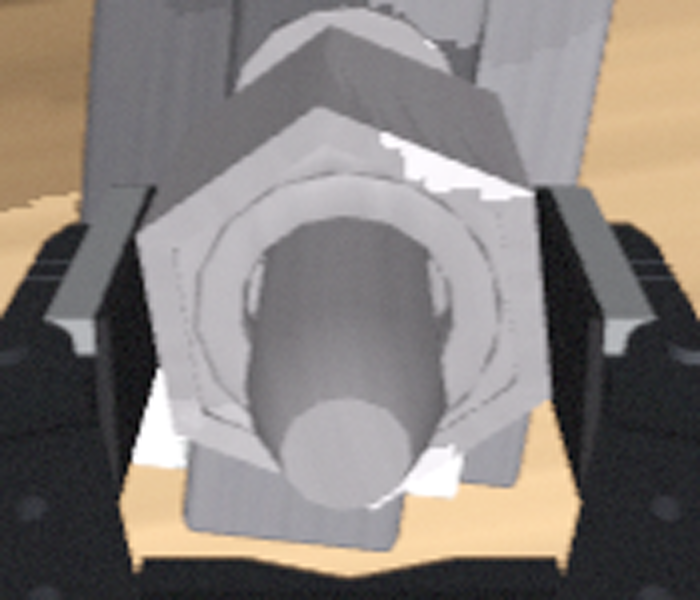

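```bash
python3 - <<'E'
from h import *
fitnut([(322,113),(534,200),(553,412),(375,522),(172,445),(134,243)],126.3,TC,K)
fitnut([(319,106),(532,196),(549,400),(373,508),(175,430),(138,236)],126.4,TC,K)
E
```

```text
xy [ 0.02 -0.8 ] topz -7.43 rot ccw 6.53 rms 0.6 nutcentre above stud_end 0.73
xy [-0.07 -0.45] topz -4.58 rot ccw 6.42 rms 0.47 nutcentre above stud_end -2.02
```

apply_moves(hand=[0.5, 0.5, 0.7, 0.7, 0.7, 0.7, 0.7, 0.7, 0.7, 0.7], offset=[[0, 0, 0], [0, 0, 0], [0, 0, 0], [0, 0, 0], [0, 0, 0], [0, 0, -0.005], [0, 0, -0.01], [0, 0, -0.015], [0, 0, -0.02], [0, 0, -0.02]], rot=[[0, 0, 0], [0, 0, 0], [0, 0, 0], [0, 0, 0], [0, 0, 0], [0, 0, 0], [0, 0, 0], [0, 0, 0], [0, 0, 0], [0, 0, 0]])

```text
time: 19.32
position: [541.5, 204.9, 197.9]
tool_rot: [-2.398, -2.03, -0.0]
contact_force: [0.1, -0.0, 0.3]
width: 0.849
```

apply_moves(hand=[0.7, 0.7, 0.7, 0.7, 0.7, 0.7, 0.7, 0.7, 0.7, 0.7], offset=[[0, 0, -0.01], [0, 0, -0.01], [0, 0.01, -0.01], [0, 0.015, 0], [0, 0.015, 0], [0, 0.015, 0], [0, 0.015, 0], [0, 0.01, 0], [0, 0, 0], [0, 0, 0]], rot=[[0, 0, 0], [0, 0, 0], [0, 0, 0], [0, 0, 0], [0, 0, 0], [0, 0, 0], [0, 0, 0], [0, 0, 0], [0, 0, 0], [0, 0, 0]])

```text
time: 20.15
position: [620.4, 191.6, 225.7]
tool_rot: [-2.398, -2.029, 0.001]
contact_force: [-0.0, -0.1, -0.4]
width: 0.846
```

```bash
python3 - <<'E'
from h import *
d,P,s=wrist();print(s["time"],s["position"],s["contact_force"],s["width"]);cv2.imwrite("pics/f1.png",d["color"])
a=viewer.read_camera("scene");cv2.imwrite("pics/f2.png",a["color"])
print(proj(d,[541.9,204.6,131],P))
E
```

```text
20.15 [620.35583815 191.59723358 225.71903007] [-0.00668021 -0.06041092 -0.44867498] 0.8460388188512632
[316.81872675 103.48101154]
```

View pics/f1.png

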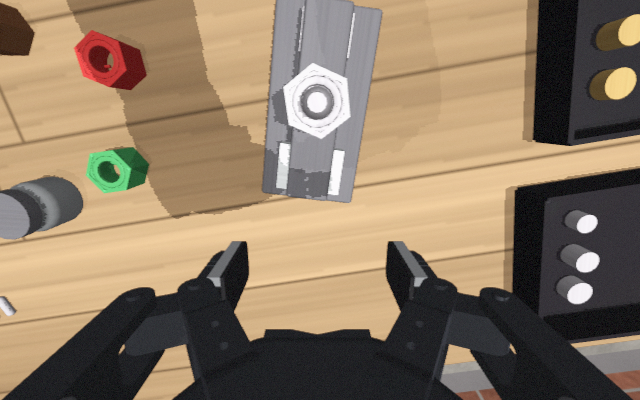

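View pics/f2.png

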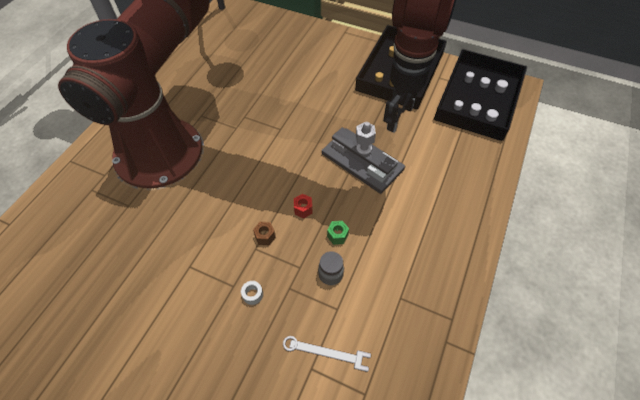

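The nut sits on the stud at wrist pixel (317,101). The spacer (251,292), pot (331,266) and wrench (325,352) are where they were in the first scene picture, and the robot is clear of everything.

```bash
python3 -c "
from bench import bot
print(bot.close_job())"
```

```text
the job is handed in; nothing more can be done
None
```

The steel hex nut is on the stud with its thread caught, released, and the job is handed in at about 20 s of the 64 s.

- **Placing:** I gripped the nut on two flats and lowered it over the pilot without feeling any contact. I turned it 50° beforehand so its pins came down between the stop teeth and the thread beginnings. It settled 10.1 mm above stud_end.
- **Backing off:** With the fingers loose, I turned it anticlockwise. It climbed to 13.5 mm, a little under the stated 14 to 15.5 mm at its last reading. It then dropped to 6.1 mm, inside the 5.5 to 7.5 mm range for a real drop. As it dropped it also spun about 18° further than before, of which I had turned the fingers only 5°.
- **Starting the thread:** I turned it clockwise about 92°. It sank evenly to −2.0 mm, 8.1 mm in all, which fits the 30 mm lead to within my measuring error of about 0.5 mm.
- **Forces:** At the readings I took, the force on the tool was 7.8 N at most, while backing off, and about 1 N while turning clockwise.
- **Last checks:** After I backed the gripper away, the pictures showed the nut still on the stud at the same angle by eye. The spacer, pot and wrench were unmoved in the scene view. I did not measure the nut's height again after letting go.
- **Disagreement:** The fixed cameras and the wrist camera differed by 2 mm on the stud's position. I followed the wrist camera, with one further 0.6 mm correction, and that fitted.

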